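# Lock the bearing collar and offer up the cover plate

### The arm

A 7-joint arm with a two-finger parallel gripper is mounted at the origin on the work surface. World frame = base frame: x ahead of the robot, y to its left, z up, the work surface at z = 0. Lengths are in m, angles in rad, forces in N, time in s.
With the tool pointing down it reaches from about 0.35 to 0.9 m from the base axis. Payload 7.2 kg.
Tool frame: the origin (TCP) lies at the very end of the fingers, on their centre line; the grasp point (between the pads) lies 19 mm behind it; z points along the fingers, y is the line along which they close (so a half turn about z gives the same grasp; the last joint's range is limited). The gripper opens to 85 mm and grips with 20 to 120 N. Pads are 22 mm wide; open, the fingers measure 114 mm over their backs; the gripper's body (76 mm by 85 mm) begins 54 mm behind the grasp point. The pads swing forward as they close: fully open they stand 13 mm farther back than shut.
Start: joints at [-1.359, 0.411, -0.013, 1.596, 0.006, 1.134, -0.082], TCP at [0.173, 0.601, 0.231] pointing down, gripper open.
Joint ranges: [-2.95, 2.95], [-0.29, 1.99], [-1.47, 1.44], [0.14, 2.54], [-1.03, 4.17], [0.13, 1.85], [-2.86, 2.86]. Speed limits (rad/s): [2.39, 2.39, 3.01, 3.01, 3.14, 3.14, 3.14].

### API

Orientations are given as a 3x3 rotation matrix whose columns are the frame's x, y, z axes.
In Python, from station import * gives the robot as it stands.
- The arm moves only by the tool step_arm, never from a script. Its argument "moves" is a list of rows, each a list of 7 numbers: the closure, from -1 (fully open) to 1 (shut), so that 0 is half open, then the shift along the tool's x, y, z as a fraction of full scale, then the turn, a rotation vector about the tool's x, y, z as a fraction of full scale. In form: [[hand, dx, dy, dz, ax, ay, az], ...]. A call has 1 to 5 rows; each row is the pose to reach, as a shift and turn from the pose commanded when the call began, along the tool's axes at that moment; what a row does not reach only later rows make up. Full scale, the value 1, is 0.5 m for a shift and 0.5 rad for a turn. A row lasts 1/12 s, in which the tool goes at most 41.7 mm and 7.16 degrees, less where a joint would pass 70% of its speed; a pose out of reach is approached as far as the arm can. A call with a number of a shift or a turn outside -1 to 1 is refused whole. A call with a gripper value outside its range is refused whole. The fingers move at their own pace and stop on an object; "force" is the grip in N (left out, the last holds). Time passes only in rows, so rows that repeat a pose let the fingers close. It gives the time, the measured TCP pose, the force, the opening and the grip force at its end, in the units of the state.
- get_obs(): the state, without advancing time (a new reading comes with each control period).
- capture(name): name is "side" or "top"; returns a dict with "color" (384x512x3 uint8, red, green, blue), "fx", "fy", "cx", "cy" (pixels), "k1" (the pictures are not rectified: a ray, as slopes to the right and down, at radius r is drawn at 1 + k1 r^2 times it, then the intrinsics apply), "T" (4x4, takes a point from camera to world coordinates). Camera axes: x right, y down, z forward; pixel columns grow to the right and rows downward; lengths in m; the calibration is good to about 2 mm. A picture is of the moment at which its call begins. There is no depth.
- hand_in(): hands the job in; it is judged then, once.
The state is a dict: "time_s": time; "joints": joint angles; "qd": joint speeds; "joint_efforts": joint torques, N m; "position": TCP position; "tcp_rot": TCP orientation; "ft_force": force on the tool from outside, world axes, zero at the start; "ft_torque": the same for the moment, N m; "gripper_width": finger opening in m; "grasp_force": force on a finger pad.
Only numpy, scipy, OpenCV 4.12 (cv2) and the standard library are available. Lean on these libraries where they do the work, as an engineer would, in place of code of your own. Each camera call takes 0.05 s, during which the arm holds its last target. There are 200 camera calls.

### The job

On the roller bearing housing, swing the lock collar by its upright pin anticlockwise to its locked mark, so that the arm lies over the index tongue. Then pick up the cover plate by its handle and hold it level about 15 mm above the housing's top face, not touching it, either way round, with its four holes over the four threaded holes so that each thread shows through and the screws can be started. Finish while still holding the plate steady there, the collar still locked and everything else on the bench left where it is.

Things in the scene. Friction and masses are not known exactly. Their poses are not given: they have to be found in the camera images.
- collar (a joint): angle of the steel lock collar that is captive on the barrel of the bearing housing, about the housing's vertical axis (the vertical line through seat). It grows anticlockwise seen from above, travels 0 to 1.9 rad and stays where it is left (friction: about 1.2 N at the pin). It starts unlocked, somewhere between 0 and 0.55; it is at its locked mark at 1.40, when its arm lies exactly over the index tongue. There is no stop at the mark.
- pin_grip (a point): grip point on the collar's pin, on the pin's axis. The pin is an upright round steel rod, 16 diameter, at the end of the collar's radial arm, 105 from the housing's axis; it rises from the arm to 105 above the bench and this point is 90 above the bench. The rod is free all round above 64 (the height of the housing's top).
- lock_mark (a point): tip of the fixed index tongue, the collar's locked mark: a narrow bar 10 wide and 12 high that sticks out radially from the housing's foot and ends in an upturned steel tip, 42 high, 134 from the housing's axis (this point: on top of the tip). Seen from above, the pin at its mark stands on the straight line from the housing's axis to this tip, inside the tip.
- housing: roller bearing housing, fixed to the bench, standing with its bore up: round grey foot 140 diameter, barrel 80 diameter, steel lock collar 108 diameter at mid-height, and on top an aluminium rectangular flange, 90 (its x) x 130 (its y) x 14, whose upper face is 64 above the bench. Origin on its axis at bench height, z up. The flange has four threaded holes of 8 diameter at x = +-32, y = +-52.
- seat (a point): centre of the housing's upper face, on its axis, 64 above the bench; axes as the housing's.
- cover: the cover plate, 90 (its x) x 130 (its y) x 8, aluminium, about 0.3 to 0.6 kg, lying flat on the bench with a bridge handle on top. Origin at the centre of its underside, z up.
- cover_grip (a point): centre of the cover plate's handle bar, straight above the plate's centre, 38 above the plate's underside; axes as the plate's. The bar is steel, 14 wide (plate's x), 70 long (plate's y), 12 high, on two 10-diameter posts at y = +-30; 24 clear between bar and plate.
- thread0 (a point): centre of a threaded hole's mouth, 8 diameter, in the housing's upper face, at x -32, y -52 in the housing's frame
- hole0 (a point): centre of a through hole of the cover plate, 15 diameter, at the plate's underside, at x -32, y -52 in the plate's frame
- thread1 (a point): centre of a threaded hole's mouth, 8 diameter, in the housing's upper face, at x -32, y 52 in the housing's frame
- hole1 (a point): centre of a through hole of the cover plate, 15 diameter, at the plate's underside, at x -32, y 52 in the plate's frame
- thread2 (a point): centre of a threaded hole's mouth, 8 diameter, in the housing's upper face, at x 32, y -52 in the housing's frame
- hole2 (a point): centre of a through hole of the cover plate, 15 diameter, at the plate's underside, at x 32, y -52 in the plate's frame
- thread3 (a point): centre of a threaded hole's mouth, 8 diameter, in the housing's upper face, at x 32, y 52 in the housing's frame
- hole3 (a point): centre of a through hole of the cover plate, 15 diameter, at the plate's underside, at x 32, y 52 in the plate's frame
- bearing: bystander: loose ball-bearing ring lying flat, 52 outside diameter, 28 bore, 15 high; origin at bench level under it
- cap: bystander: small round aluminium cap lying flat, no holes, 76 diameter, 22 high; origin at bench level under it
- ink_tin: bystander: closed ink tin, 72 diameter, 65 high; origin at bench level under it
- screw_jar: bystander: closed glass jar, 60 diameter, 85 high; origin at bench level under it
- gouge: bystander: carving gouge with wooden handle lying on the bench, lies along its x axis; origin at bench level under it
- mallet: bystander: wooden mallet lying down, about 264 long along its x axis from -137 to +128, head 75 x 120 x 60 at the +x end; origin at bench level under it
- offcut: bystander: inked wood offcut, 90 x 60 x 22; origin at bench level under it
Not all that is in view belongs to the job. What is shaped like the cover but red or yellow is not meant.

How it is judged:
On the way, in this order (a step that is already met when the one before it is completed fails the run):
1. the collar is at its locked mark (value of joint collar between 1.28 and 1.52 rad), for 0.2 s.
2. the cover plate is held in the fingers, lifted clear of the bench, with the collar locked (all of step 1 and contact force between cover and the fingers above 1 N and height (world z) of cover_grip above 0.078 m), for 0.2 s.
At the end, for the whole second after the job is handed in: the collar is within 0.12 rad of its locked mark (1.40 rad); the plate, carried by the fingers alone and still, has the underside at all its holes 5 to 30 mm above the housing's top face, and its holes within 4 mm (horizontally) of the threaded holes, either way round (all of step 1 and contact force between cover and the fingers above 1 N and ((horizontal distance between hole0 and thread0 below 0.004 m and horizontal distance between hole3 and thread3 below 0.004 m) or (horizontal distance between hole0 and thread3 below 0.004 m and horizontal distance between hole3 and thread0 below 0.004 m)) and height (world z) of hole0 between 0.069 and 0.094 m and height (world z) of hole1 between 0.069 and 0.094 m and height (world z) of hole2 between 0.069 and 0.094 m and height (world z) of hole3 between 0.069 and 0.094 m and contact force between cover and housing below 0.05 N and contact force between cover and bearing below 0.05 N and contact force between cover and cap below 0.05 N and contact force between cover and ink_tin below 0.05 N and contact force between cover and screw_jar below 0.05 N and contact force between cover and gouge below 0.05 N and contact force between cover and mallet below 0.05 N and contact force between cover and offcut below 0.05 N and linear speed of cover below 0.03 m/s and angular speed of cover below 0.2 rad/s); the arm keeps its last pose, push and grip.
It fails at once if the cover plate is lifted before the collar is locked (height (world z) of cover_grip above 0.078 m and value of joint collar below 1.1 rad).
It fails at once if a bystander is shifted by more than 30 mm (distance of any of bearing, cap, ink_tin, screw_jar, gouge, mallet, offcut from where it was at the start of the episode above 0.03 m).
It also fails if it takes over 56 s, if anything falls off the work surface, if the arm or the gripper's body presses on something with over 40 N, if the wrist force passes 120 N, or if a joint passes its speed limit or range.

## Working session

There is one attempt and no reset: what is moved stays moved. The work goes in short steps, Python scripts to look and compute and a tool call to move; the robot and the scene stay as the last step left them, time stands still between calls to the robot, and variables do not carry over. Pictures are saved under pics/ and viewed, at most 10 in all, crops included, and the job is handed in when it is done.

Besides the shell and the picture viewer there is one more tool, called by a JSON object that holds its "api" and its "payload". step_arm: Moves the arm, as the interface text tells. Shift numbers are shares of 0.5 m and turn numbers shares of 0.5 rad, none past 1 either way. Its arguments: {"type":"object","properties":{"moves":{"type":"array","items":{"type":"array","items":{"type":"number"}}},"force":{"type":"number"}},"required":["moves"]}

```bash
mkdir -p pics; ls; cat > h.py <<'E'
from station import *
import numpy as np, cv2
def shot(n,f):
    c=capture(n); np.savez(''+f+'.npz',**{k:np.array(v) for k,v in c.items()}); cv2.imwrite('pics/'+f+'.png',c['color'][:,:,::-1]); return c
def load(f): return dict(np.load(''+f+'.npz'))
def ray(c,u,v):
    x,y=(u-c['cx'])/c['fx'],(v-c['cy'])/c['fy']
    p=np.array([x,y])
    for _ in range(20):
        p=np.array([x,y])/(1+c['k1']*(p@p))
    return c['T'][:3,:3]@np.array([p[0],p[1],1])
def world(c,u,v,z):
    d=ray(c,u,v); o=c['T'][:3,3]; return o+d*(z-o[2])/d[2]
def proj(c,P):
    q=c['T'][:3,:3].T@(np.array(P)-c['T'][:3,3]); s=q[:2]/q[2]; s=s*(1+c['k1']*(s@s))
    return np.array([c['fx']*s[0]+c['cx'],c['fy']*s[1]+c['cy']])
E
python3 - <<'E'
from h import *
for n in('top','side'):
    c=shot(n,n+'0'); print(n,c['T'].round(3).tolist(),c['fx'],c['k1'])
o=get_obs(); print(o['time_s'],o['tcp_rot'],o['position'])
a=cv2.imread('pics/top0.png'); cv2.imwrite('pics/top0b.png',cv2.resize(a,(800,600),interpolation=2))
a=cv2.imread('pics/side0.png'); cv2.imwrite('pics/side0b.png',cv2.resize(a,(800,600),interpolation=2))
E
```

```text
pics
top [[0.017, -0.995, 0.101, 0.448], [-1.0, -0.016, 0.007, -0.015], [-0.006, -0.101, -0.995, 1.376], [0.0, 0.0, 0.0, 1.0]] 378.1957743558441 -0.12602241961982624
side [[0.806, -0.32, 0.498, -0.058], [-0.592, -0.413, 0.692, -0.927], [-0.016, -0.853, -0.522, 0.777], [0.0, 0.0, 0.0, 1.0]] 475.49796118971835 -0.030742152939952545
0.1 [[-9.61112434e-01  2.76157193e-01 -3.05431113e-04]
 [ 2.76157331e-01  9.61111213e-01 -1.53788940e-03]
 [-1.31145951e-04 -1.56243166e-03 -9.99998771e-01]] [0.17253325 0.60021774 0.23048773]
```

View pics/top0b.png

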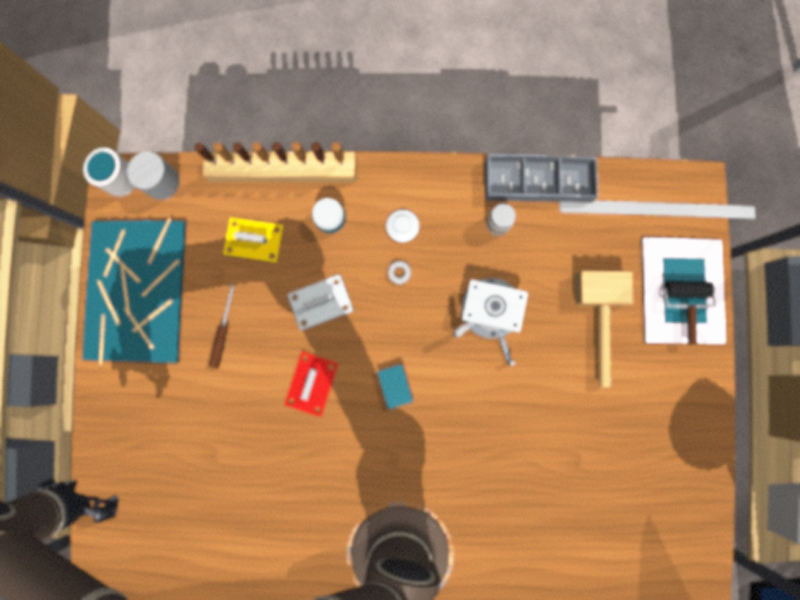

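View pics/side0b.png

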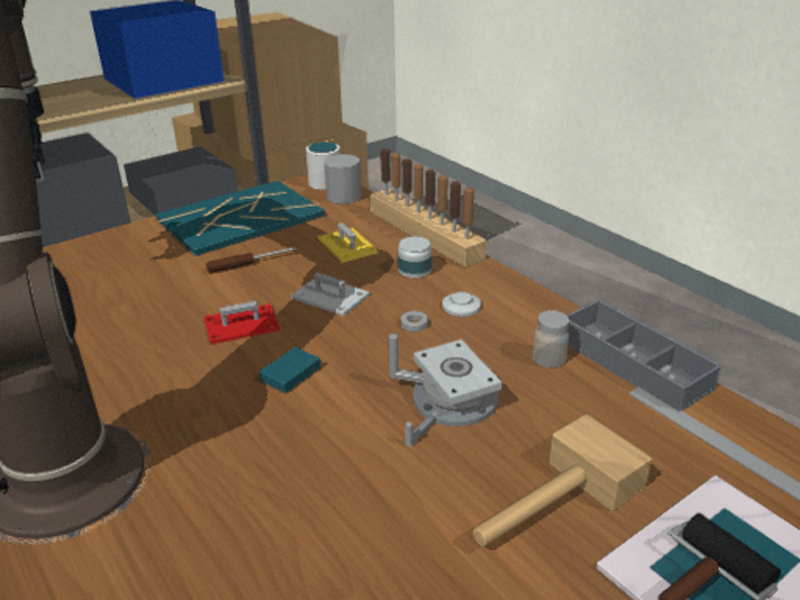

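Top view (800x600): the candidates for the cover are the grey plate at (320,302), the red at (311,384) and the yellow at (253,240). I choose grey. The housing is at (495,306), the pin at about (460,328) and the tongue tip at about (511,361). Next is one close crop of each.

```bash
python3 - <<'E'
from h import *
a=cv2.imread('pics/top0.png'); b=cv2.imread('pics/side0.png')
# top crops x5: housing [285:345,170:240]; cover [175:235,170:215]
f=lambda im,x,y,w,h,s:cv2.resize(im[y:y+h,x:x+w],(w*s,h*s),interpolation=cv2.INTER_CUBIC)
m=np.vstack([np.hstack([f(a,178,170,57,42,7),f(a,283,174,57,42,7)]),np.hstack([f(b,180,168,66,42,6)[:, :396],f(b,240,205,90,82,4)[:252,:]]) if 0 else np.zeros((1,798,3),np.uint8)])
n=np.hstack([f(b,180,165,57,42,7),cv2.resize(b[205:287,240:325],(399,294))])
cv2.imwrite('pics/crop0.png',np.vstack([m,n]))
E
```

```text
(no output)
```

View pics/crop0.png

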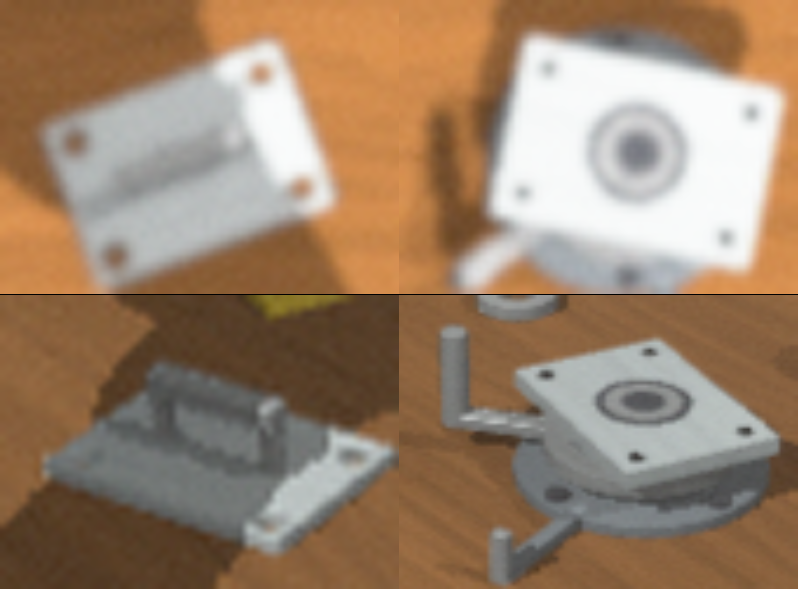

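The crops confirm the grey cover: 4 holes at (76,142), (261,73), (301,187), (116,256), with its handle along the long axis. The housing holes are at (547,68), (751,113), (726,238), (522,192). In the side crop the pin top is at (454,331) and the tongue tip at (501,535).

```bash
cat > fit.py <<'E'
from h import *
from scipy.optimize import least_squares
t,s=load('top0'),load('side0')
T=lambda x0,y0,X,Y,k=7,l=7:(x0+(X+.5)/k-.5,y0+(Y+.5)/l-.5)
def fit(z,top,side,g):
    L=[np.array(p) for p in [(-.032,-.052),(-.032,.052),(.032,-.052),(.032,.052)]]
    def P(q,i):
        c,n=np.cos(q[2]),np.sin(q[2]); l=L[i]; return [q[0]+c*l[0]-n*l[1],q[1]+n*l[0]+c*l[1],z]
    r=lambda q:np.concatenate([proj(t,P(q,i))-p for i,p in top]+[proj(s,P(q,i))-p for i,p in side])
    o=least_squares(r,g); return o.x,o.fun.round(2)
E
python3 - <<'E'
from fit import *
H=lambda X,Y:T(283,174,X-399,Y); C=lambda X,Y:T(178,170,X,Y)
SH=lambda X,Y:T(240,205,X-399,Y-295,399/85,294/82); SC=lambda X,Y:T(180,165,X,Y-295)
hw=[world(t,*H(*p),.064) for p in [(547,68),(751,113),(726,238),(522,192)]]
hs=[world(s,*SH(*p),.064) for p in [(546,374),(650,352),(744,431),(636,457)]]
cw=[world(t,*C(*p),.008) for p in [(76,142),(261,73),(301,187),(116,256)]]
cs=[world(s,*SC(*p),.008) for p in [(352,456),(270,524)]]
for n,a in(('hw',hw),('hs',hs),('cw',cw),('cs',cs)): 
    a=np.array(a)[:,:2]; print(n,a.round(4).tolist(),a.mean(0).round(4))
    if len(a)==4:
        d=(a[1]-a[0]+a[2]-a[3]); print(' long dir',np.arctan2(d[1],d[0]),np.linalg.norm(d)/2)
        d=(a[0]-a[3]+a[1]-a[2]); print(' short dir',np.arctan2(d[1],d[0]),np.linalg.norm(d)/2)
pin=world(s,*SH(454,331),.105); tip=world(s,*SH(501,535),.042)
print('pin',pin,'tip',tip)
for hc in (np.mean(hw,0),np.mean(hs,0)):
    for q in(pin,tip): d=q-hc; print(np.hypot(*d[:2]),np.arctan2(d[1],d[0]))
E
```

```text
hw [[0.6149, -0.1586], [0.594, -0.2612], [0.5312, -0.2485], [0.5526, -0.1465]] [ 0.5732 -0.2037]
 long dir -1.7748044371480851 0.1044576496712473
 short dir -0.1957292832831301 0.06379421076535288
hs [[0.5528, -0.1469], [0.6153, -0.1605], [0.5935, -0.2616], [0.531, -0.2492]] [ 0.5731 -0.2045]
 long dir -0.20606756565319487 0.06383886097229592
 short dir 1.359828561412829 0.10401050540285126
cw [[0.5911, 0.2561], [0.6289, 0.16], [0.5695, 0.1374], [0.5319, 0.233]] [0.5804 0.1966]
 long dir -1.196070809665911 0.10303639719892678
 short dir 0.3677109337206757 0.06359765578596574
cs [[0.6275, 0.1583], [0.5674, 0.1325]] [0.5974 0.1454]
pin [ 0.51033626 -0.12132312  0.105     ] tip [ 0.44450835 -0.24956851  0.042     ]
0.10361336316906701 2.222468270815187
0.13660124065528562 -2.7991791836180164
0.10425759382552881 2.217172282979029
0.13627315256659744 -2.8049053741717924
```

Both views agree: housing centre (0.573,-0.204), pin angle 2.22, mark angle 3.483, so 1.26 rad of swing. Cover at about (0.579,0.195). Moving to the pin now.

```bash
cat > go.py <<'E'
import sys; from h import *; from scipy.spatial.transform import Rotation as R
x,y,z,a=map(float,sys.argv[1:5]); o=get_obs(); p=np.array(o['position']); M=np.array(o['tcp_rot'])
Y=np.array([np.cos(a),np.sin(a),0]); Z=np.array([0,0,-1.]); G=np.column_stack([np.cross(Y,Z),Y,Z])
print('shift',((M.T@(np.array([x,y,z])-p))/.5).round(3),'turn',(R.from_matrix(M.T@G).as_rotvec()/.5).round(3),'t',round(o['time_s'],2),'w',round(o['gripper_width'],4),'q7',round(o['joints'][6],2))
E
python3 go.py 0.510 -0.121 0.231 0.90
```

```text
shift [-1.047e+00 -1.200e+00  1.000e-03] turn [-0.003  0.001  0.782] t 0.1 w 0.0856 q7 -0.08
```

{"api": "step_arm", "payload": {"moves": [[-1, -0.26, -0.3, 0, 0, 0, 0], [-1, -0.26, -0.3, 0, 0, 0, 0], [-1, -0.26, -0.3, 0, 0, 0, 0], [-1, -0.26, -0.3, 0, 0, 0, 0], [-1, -0.26, -0.3, 0, 0, 0, 0]], "force": 25}}

```text
time_s: 0.52
position: [0.2573, 0.4172, 0.2309]
tcp_rot: [[-0.961, 0.278, -0.0], [0.278, 0.961, -0.001], [-0.0, -0.001, -1.0]]
ft_force: [1.1, 0.1, 0.4]
gripper_width: 0.0853
grasp_force: 0.0
```

{"api": "step_arm", "payload": {"moves": [[-1, -0.26, -0.3, 0, 0, 0, 0], [-1, -0.26, -0.3, 0, 0, 0, 0], [-1, -0.26, -0.3, 0, 0, 0, 0], [-1, -0.26, -0.3, 0, 0, 0, 0], [-1, -0.26, -0.3, 0, 0, 0, 0]]}}

```text
time_s: 0.93
position: [0.3403, 0.2372, 0.2312]
tcp_rot: [[-0.961, 0.278, -0.0], [0.278, 0.961, -0.0], [0.0, -0.0, -1.0]]
ft_force: [1.7, 0.7, -0.2]
gripper_width: 0.0855
grasp_force: 0.0
```

{"api": "step_arm", "payload": {"moves": [[-1, -0.26, -0.3, 0, 0, 0, 0], [-1, -0.26, -0.3, 0, 0, 0, 0], [-1, -0.26, -0.3, 0, 0, 0, 0], [-1, -0.26, -0.3, 0, 0, 0, 0], [-1, -0.26, -0.3, 0, 0, 0, 0]]}}

```text
time_s: 1.35
position: [0.4238, 0.0571, 0.2315]
tcp_rot: [[-0.961, 0.278, 0.001], [0.278, 0.961, -0.0], [-0.001, -0.0, -1.0]]
ft_force: [0.9, 0.2, -0.9]
gripper_width: 0.0855
grasp_force: 0.0
```

```bash
python3 go.py 0.510 -0.121 0.18 0.90
```

```text
shift [-0.265 -0.294  0.103] turn [0.    0.001 0.778] t 1.35 w 0.0855 q7 1.08
```

{"api": "step_arm", "payload": {"moves": [[-1, -0.265, -0.294, 0.1, 0, 0, 0.78], [-1, -0.265, -0.294, 0.1, 0, 0, 0.78], [-1, -0.265, -0.294, 0.1, 0, 0, 0.78], [-1, -0.265, -0.294, 0.1, 0, 0, 0.78], [-1, -0.265, -0.294, 0.1, 0, 0, 0.78]]}}

```text
time_s: 1.77
position: [0.5104, -0.1197, 0.1806]
tcp_rot: [[-0.783, 0.622, -0.0], [0.622, 0.783, -0.0], [-0.0, -0.0, -1.0]]
ft_force: [0.6, 0.9, -0.1]
gripper_width: 0.0852
grasp_force: 0.0
```

```bash
python3 go.py 0.510 -0.121 0.076 0.90
```

```text
shift [-0.001 -0.003  0.209] turn [-0.001  0.    -0.001] t 1.77 w 0.0852 q7 1.26
```

{"api": "step_arm", "payload": {"moves": [[-1, 0, 0, 0.07, 0, 0, 0], [-1, 0, 0, 0.14, 0, 0, 0], [-1, 0, 0, 0.208, 0, 0, 0], [-1, 0, 0, 0.208, 0, 0, 0], [0.3, 0, 0, 0.208, 0, 0, 0]]}}

```text
time_s: 2.18
position: [0.5085, -0.1175, 0.0763]
tcp_rot: [[-0.784, 0.621, -0.004], [0.621, 0.784, -0.0], [0.003, -0.003, -1.0]]
ft_force: [0.6, 0.4, 0.1]
gripper_width: 0.0754
grasp_force: 0.0
```

{"api": "step_arm", "payload": {"moves": [[1, 0, 0, 0, 0, 0, 0], [1, 0, 0, 0, 0, 0, 0], [1, 0, 0, 0, 0, 0, 0], [1, 0, 0, 0, 0, 0, 0], [1, 0, 0, 0, 0, 0, 0]]}}

```text
time_s: 2.6
position: [0.5107, -0.1174, 0.0786]
tcp_rot: [[-0.784, 0.621, 0.002], [0.621, 0.784, 0.0], [-0.002, 0.001, -1.0]]
ft_force: [-1.0, 0.2, 8.6]
gripper_width: 0.0148
grasp_force: 24.9
```

{"api": "step_arm", "payload": {"moves": [[1, 0, 0, 0, 0, 0, 0], [1, 0, 0, 0, 0, 0, 0], [1, 0, 0, 0, 0, 0, 0]]}}

```text
time_s: 2.85
position: [0.5107, -0.1174, 0.0786]
tcp_rot: [[-0.784, 0.621, 0.002], [0.621, 0.784, 0.0], [-0.001, 0.002, -1.0]]
ft_force: [-2.0, 1.2, 8.2]
gripper_width: 0.0151
grasp_force: 24.9
```

```bash
cat > arc.py <<'E'
import sys; from h import *
a0,a1=map(float,sys.argv[1:3]); M=np.array(get_obs()['tcp_rot'])
f=lambda a:.105*np.array([np.cos(a),np.sin(a),0])
for a in np.linspace(a0,a1,6)[1:]: print([1]+((M.T@(f(a)-f(a0)))/.5).round(3).tolist()+[0,0,round(-(a-a0)*.58/.5,3)])
E
python3 arc.py 2.2 2.63
```

```text
[1, 0.004, -0.018, -0.0, 0, 0, np.float64(-0.1)]
[1, 0.007, -0.035, -0.0, 0, 0, np.float64(-0.2)]
[1, 0.008, -0.053, -0.0, 0, 0, np.float64(-0.299)]
[1, 0.007, -0.072, -0.0, 0, 0, np.float64(-0.399)]
[1, 0.005, -0.089, -0.0, 0, 0, np.float64(-0.499)]
```

{"api": "step_arm", "payload": {"moves": [[1, 0.004, -0.018, 0, 0, 0, -0.1], [1, 0.007, -0.035, 0, 0, 0, -0.2], [1, 0.008, -0.053, 0, 0, 0, -0.3], [1, 0.007, -0.072, 0, 0, 0, -0.4], [1, 0.005, -0.089, 0, 0, 0, -0.5]]}}

```text
time_s: 3.27
position: [0.4805, -0.1492, 0.0784]
tcp_rot: [[-0.915, 0.403, 0.001], [0.403, 0.915, 0.002], [0.0, 0.002, -1.0]]
ft_force: [-1.7, 7.0, 9.4]
gripper_width: 0.0149
grasp_force: 25.3
```

```bash
python3 arc.py 2.63 3.06; python3 -c "
from h import *
d=np.array(get_obs()['position'])-[.5732,-.204,0];print(np.hypot(*d[:2]),np.arctan2(d[1],d[0]))"
```

```text
[1, 0.001, -0.018, -0.0, 0, 0, np.float64(-0.1)]
[1, 0.0, -0.036, -0.0, 0, 0, np.float64(-0.2)]
[1, -0.002, -0.054, -0.0, 0, 0, np.float64(-0.299)]
[1, -0.005, -0.072, -0.0, 0, 0, np.float64(-0.399)]
[1, -0.011, -0.089, -0.0, 0, 0, np.float64(-0.499)]
0.10767557456222918 2.6077494946477415
```

{"api": "step_arm", "payload": {"moves": [[1, 0.001, -0.018, 0, 0, 0, -0.1], [1, 0, -0.036, 0, 0, 0, -0.2], [1, -0.002, -0.054, 0, 0, 0, -0.3], [1, -0.005, -0.072, 0, 0, 0, -0.4], [1, -0.011, -0.089, 0, 0, 0, -0.5]]}}

```text
time_s: 3.68
position: [0.4664, -0.1927, 0.0781]
tcp_rot: [[-0.986, 0.165, -0.001], [0.165, 0.986, 0.002], [0.001, 0.002, -1.0]]
ft_force: [0.1, 3.6, 7.2]
gripper_width: 0.0155
grasp_force: 25.3
```

```bash
python3 arc.py 3.06 3.49; python3 -c "
from h import *
d=np.array(get_obs()['position'])-[.5732,-.204,0];print(np.hypot(*d[:2]),np.arctan2(d[1],d[0]))"
```

```text
[1, -0.002, -0.018, -0.0, 0, 0, np.float64(-0.1)]
[1, -0.006, -0.036, -0.0, 0, 0, np.float64(-0.2)]
[1, -0.011, -0.053, -0.0, 0, 0, np.float64(-0.299)]
[1, -0.018, -0.07, -0.0, 0, 0, np.float64(-0.399)]
[1, -0.026, -0.086, -0.0, 0, 0, np.float64(-0.499)]
0.10744410409521854 3.036149032438813
```

{"api": "step_arm", "payload": {"moves": [[1, -0.002, -0.018, 0, 0, 0, -0.1], [1, -0.006, -0.036, 0, 0, 0, -0.2], [1, -0.011, -0.053, 0, 0, 0, -0.3], [1, -0.018, -0.07, 0, 0, 0, -0.4], [1, -0.026, -0.086, 0, 0, 0, -0.5]]}}

```text
time_s: 4.1
position: [0.4718, -0.2381, 0.078]
tcp_rot: [[-0.997, -0.083, -0.001], [-0.083, 0.997, 0.001], [0.001, 0.001, -1.0]]
ft_force: [-5.4, 2.2, 6.9]
gripper_width: 0.0152
grasp_force: 25.3
```

{"api": "step_arm", "payload": {"moves": [[1, 0, 0, 0, 0, 0, 0], [1, 0, 0, 0, 0, 0, 0], [1, 0, 0, 0, 0, 0, 0]]}}

```text
time_s: 4.35
position: [0.472, -0.2389, 0.078]
tcp_rot: [[-0.997, -0.078, -0.0], [-0.078, 0.997, -0.001], [0.001, -0.0, -1.0]]
ft_force: [-5.2, -1.1, 8.4]
gripper_width: 0.015
grasp_force: 25.6
```

```bash
python3 -c "
from h import *
d=np.array(get_obs()['position'])-[.5732,-.204,0];print(np.hypot(*d[:2]),np.arctan2(d[1],d[0]));print(get_obs()['joints'])"
```

```text
0.10707477952882867 -2.809650866722252
[ 0.12264612  0.45207702  0.32532842  1.99477764 -0.21066616  0.72687029
  2.22445538]
```

The pin angle reads -2.81 against the mark at -2.80. Releasing, rising and checking.

{"api": "step_arm", "payload": {"moves": [[-1, 0, 0, 0, 0, 0, 0], [-1, 0, 0, 0, 0, 0, 0], [-1, 0, 0, 0, 0, 0, 0], [-1, 0, 0, 0, 0, 0, 0], [-1, 0, 0, 0, 0, 0, 0]]}}

```text
time_s: 4.77
position: [0.4729, -0.2379, 0.0773]
tcp_rot: [[-0.997, -0.08, 0.0], [-0.08, 0.997, 0.0], [-0.0, 0.0, -1.0]]
ft_force: [-0.3, -0.1, -0.8]
gripper_width: 0.0744
grasp_force: 0.0
```

{"api": "step_arm", "payload": {"moves": [[-1, 0, 0, -0.08, 0, 0, 0], [-1, 0, 0, -0.16, 0, 0, 0], [-1, 0, 0, -0.24, 0, 0, 0], [-1, 0, 0, -0.24, 0, 0, 0]]}}

```text
time_s: 5.1
position: [0.4762, -0.2401, 0.2045]
tcp_rot: [[-0.997, -0.079, 0.011], [-0.079, 0.997, -0.003], [-0.01, -0.004, -1.0]]
ft_force: [1.5, -0.4, 1.0]
gripper_width: 0.0857
grasp_force: 0.0
```

```bash
python3 go.py 0.579 0.195 0.19 0.368;python3 go.py 0.579 0.195 0.19 1.49
```

```text
shift [-0.274  0.851  0.028] turn [0.006 0.023 2.564] t 5.1 w 0.0857 q7 2.15
shift [-0.274  0.851  0.028] turn [-0.007  0.021  0.32 ] t 5.1 w 0.0857 q7 2.15
```

{"api": "step_arm", "payload": {"moves": [[-1, -0.13, 0.4, 0, 0, 0, 1], [-1, -0.13, 0.4, 0, 0, 0, 1], [-1, -0.13, 0.4, 0, 0, 0, 1], [-1, -0.13, 0.4, 0, 0, 0, 1], [-1, -0.13, 0.4, 0, 0, 0, 1]]}}

```text
time_s: 5.52
position: [0.517, -0.0525, 0.1974]
tcp_rot: [[-0.91, 0.415, 0.001], [0.415, 0.91, -0.0], [-0.001, 0.0, -1.0]]
ft_force: [0.5, -1.3, 0.0]
gripper_width: 0.0851
grasp_force: 0.0
```

```bash
python3 go.py 0.579 0.195 0.19 0.7
```

```text
shift [0.092 0.502 0.015] turn [0.    0.001 0.886] t 5.52 w 0.0851 q7 1.27
```

{"api": "step_arm", "payload": {"moves": [[-1, 0.09, 0.5, 0.015, 0, 0, 0.89], [-1, 0.09, 0.5, 0.015, 0, 0, 0.89], [-1, 0.09, 0.5, 0.015, 0, 0, 0.89], [-1, 0.09, 0.5, 0.015, 0, 0, 0.89], [-1, 0.09, 0.5, 0.015, 0, 0, 0.89]]}}

```text
time_s: 5.93
position: [0.5657, 0.1461, 0.1912]
tcp_rot: [[-0.645, 0.765, 0.0], [0.765, 0.645, 0.0], [-0.0, 0.0, -1.0]]
ft_force: [0.4, -0.7, 0.5]
gripper_width: 0.0855
grasp_force: 0.0
```

```bash
python3 go.py 0.579 0.195 0.16 0.37; python3 - <<'E'
from h import *
a=shot('top','top1')['color']; b=shot('side','side1')['color']
f=lambda im,x,y,w,h,W,H:cv2.resize(im[y:y+h,x:x+w,::-1],(W,H),interpolation=cv2.INTER_CUBIC)
cv2.imwrite('pics/crop1.png',np.hstack([f(a,170,160,180,90,800,400)[:, :],]) if 0 else np.vstack([np.hstack([f(a,283,174,57,56,399,392),f(b,240,205,85,82,399,392)])]))
E
```

```text
shift [0.058 0.083 0.062] turn [ 0.    -0.     0.661] t 5.93 w 0.0855 q7 0.52
```

View pics/crop1.png

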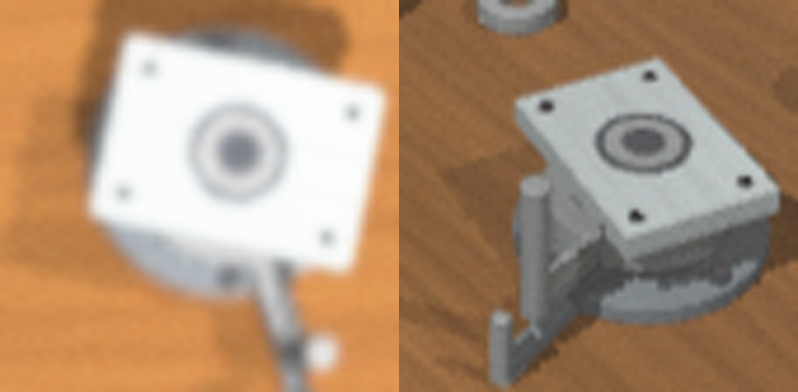

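The arm now lies over the tongue, with the pin top at crop pixel (137,185) and the tip at (101,315). On to the cover.

{"api": "step_arm", "payload": {"moves": [[-1, 0.058, 0.083, 0.06, 0, 0, 0.66], [-1, 0.058, 0.083, 0.06, 0, 0, 0.66], [-1, 0.058, 0.083, 0.06, 0, 0, 0.66], [-1, 0.058, 0.083, 0.06, 0, 0, 0.66], [-1, 0.058, 0.083, 0.06, 0, 0, 0.66]]}}

```text
time_s: 6.45
position: [0.5783, 0.1924, 0.1611]
tcp_rot: [[-0.37, 0.929, -0.0], [0.929, 0.37, -0.001], [-0.001, -0.001, -1.0]]
ft_force: [0.4, 0.2, 0.8]
gripper_width: 0.0852
grasp_force: 0.0
```

```bash
python3 go.py 0.579 0.195 0.020 0.37; python3 - <<'E'
from h import *
s=load('side1'); k=lambda X,Y:(240+(X+.5)*85/399-.5,205+(Y+.5)*82/392-.5)
for p,z in(((137,185),.105),((101,315),.042)):
    d=world(s,*k(*p),z)-[.5732,-.204,0]; print(np.hypot(*d[:2]),np.arctan2(d[1],d[0]))
E
```

```text
shift [0.005 0.003 0.282] turn [-0.001  0.001  0.018] t 6.45 w 0.0852 q7 0.19
0.10581537557058508 -2.7935071038538153
0.13366379677289478 -2.8200084912142995
```

{"api": "step_arm", "payload": {"moves": [[-1, 0.005, 0.003, 0.07, 0, 0, 0.018], [-1, 0.005, 0.003, 0.14, 0, 0, 0.018], [-1, 0.005, 0.003, 0.2, 0, 0, 0.018], [-1, 0.005, 0.003, 0.25, 0, 0, 0.018], [-1, 0.005, 0.003, 0.28, 0, 0, 0.018]]}}

```text
time_s: 6.87
position: [0.5778, 0.1941, 0.0191]
tcp_rot: [[-0.361, 0.933, -0.002], [0.933, 0.361, -0.001], [-0.0, -0.002, -1.0]]
ft_force: [-1.3, -0.6, 0.4]
gripper_width: 0.0854
grasp_force: 0.0
```

{"api": "step_arm", "payload": {"moves": [[-1, 0, 0, 0, 0, 0, 0], [0.4, 0, 0, 0, 0, 0, 0], [1, 0, 0, 0, 0, 0, 0], [1, 0, 0, 0, 0, 0, 0], [1, 0, 0, 0, 0, 0, 0]], "force": 70}}

```text
time_s: 7.28
position: [0.5799, 0.1959, 0.0229]
tcp_rot: [[-0.359, 0.933, 0.002], [0.933, 0.359, 0.001], [0.0, 0.003, -1.0]]
ft_force: [-0.2, -0.2, 0.2]
gripper_width: 0.0383
grasp_force: 0.0
```

{"api": "step_arm", "payload": {"moves": [[1, 0, 0, 0, 0, 0, 0], [1, 0, 0, 0, 0, 0, 0], [1, 0, 0, 0, 0, 0, 0], [1, 0, 0, 0, 0, 0, 0], [1, 0, 0, 0, 0, 0, 0]]}}

```text
time_s: 7.7
position: [0.5792, 0.1959, 0.0223]
tcp_rot: [[-0.359, 0.933, 0.001], [0.933, 0.359, 0.001], [0.0, 0.001, -1.0]]
ft_force: [-1.1, -0.6, 6.2]
gripper_width: 0.0124
grasp_force: 69.2
```

{"api": "step_arm", "payload": {"moves": [[1, 0, 0, -0.03, 0, 0, 0], [1, 0, 0, -0.08, 0, 0, 0], [1, 0, 0, -0.14, 0, 0, 0], [1, 0, 0, -0.2, 0, 0, 0], [1, 0, 0, -0.26, 0, 0, 0]]}}

```text
time_s: 8.12
position: [0.578, 0.1954, 0.152]
tcp_rot: [[-0.359, 0.933, -0.002], [0.933, 0.359, -0.001], [-0.0, -0.002, -1.0]]
ft_force: [0.5, 0.0, -5.1]
gripper_width: 0.0126
grasp_force: 69.0
```

{"api": "step_arm", "payload": {"moves": [[1, 0, 0, -0.04, 0, 0, 0], [1, 0, 0, -0.08, 0, 0, 0], [1, 0, 0, -0.08, 0, 0, 0], [1, 0, 0, -0.08, 0, 0, 0]]}}

```text
time_s: 8.45
position: [0.5789, 0.1958, 0.1914]
tcp_rot: [[-0.359, 0.933, 0.001], [0.933, 0.359, 0.001], [0.0, 0.001, -1.0]]
ft_force: [-1.2, -0.1, -4.4]
gripper_width: 0.0121
grasp_force: 69.0
```

```bash
python3 go.py 0.573 -0.204 0.19 -0.2; python3 - <<'E'
from h import *
shot('top','top2'); b=shot('side','side2')['color']
cv2.imwrite('pics/side2c.png',cv2.resize(b[110:210,160:290,::-1],(780,600),interpolation=cv2.INTER_CUBIC))
E
```

```text
shift [-0.742 -0.298  0.002] turn [ 2.000e-03 -1.000e-03  1.135e+00] t 8.45 w 0.0121 q7 0.16
```

View pics/side2c.png

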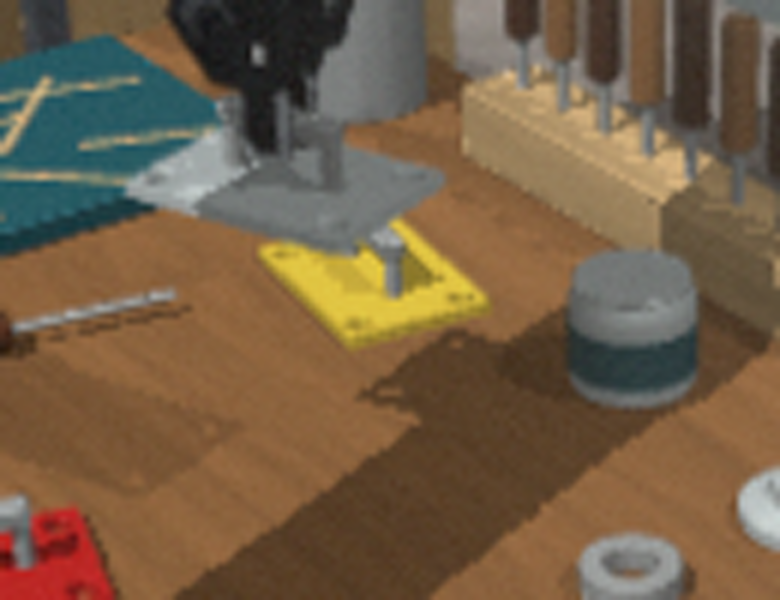

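Plate held and level (corners at (130,190), (440,180)). Carrying it over the housing.

{"api": "step_arm", "payload": {"moves": [[1, -0.06, -0.024, 0, 0, 0, 0.1], [1, -0.13, -0.052, 0, 0, 0, 0.25], [1, -0.2, -0.08, 0, 0, 0, 0.4], [1, -0.27, -0.108, 0, 0, 0, 0.5], [1, -0.34, -0.136, 0, 0, 0, 0.6]]}}

```text
time_s: 8.97
position: [0.575, 0.0109, 0.1893]
tcp_rot: [[-0.065, 0.998, -0.003], [0.998, 0.065, -0.001], [-0.001, -0.003, -1.0]]
ft_force: [0.6, 0.5, -3.3]
gripper_width: 0.0124
grasp_force: 69.0
```

```bash
python3 go.py 0.573 -0.204 0.19 -0.204
```

```text
shift [-0.429 -0.032 -0.001] turn [-0.006  0.002  0.538] t 8.97 w 0.0124 q7 0.2
```

{"api": "step_arm", "payload": {"moves": [[1, -0.08, -0.006, 0, 0, 0, 0.12], [1, -0.16, -0.012, 0, 0, 0, 0.24], [1, -0.24, -0.018, 0, 0, 0, 0.36], [1, -0.31, -0.024, 0, 0, 0, 0.48], [1, -0.37, -0.028, 0, 0, 0, 0.54]]}}

```text
time_s: 9.38
position: [0.5731, -0.1759, 0.1894]
tcp_rot: [[0.207, 0.978, -0.003], [0.978, -0.207, -0.001], [-0.001, -0.003, -1.0]]
ft_force: [0.6, -0.1, -3.6]
gripper_width: 0.0124
grasp_force: 69.0
```

```bash
python3 go.py 0.573 -0.204 0.15 -0.204
```

```text
shift [-0.055  0.012  0.079] turn [-0.006  0.003 -0.009] t 9.38 w 0.0124 q7 0.3
```

{"api": "step_arm", "payload": {"moves": [[1, -0.03, 0.005, 0.02, 0, 0, 0], [1, -0.055, 0.012, 0.05, 0, 0, 0], [1, -0.055, 0.012, 0.09, 0, 0, 0], [1, -0.055, 0.012, 0.13, 0, 0, 0], [1, -0.055, 0.012, 0.15, 0, 0, 0]]}}

```text
time_s: 9.8
position: [0.5727, -0.2006, 0.112]
tcp_rot: [[0.202, 0.979, -0.006], [0.979, -0.202, 0.001], [-0.0, -0.006, -1.0]]
ft_force: [-0.2, 0.7, -4.3]
gripper_width: 0.0123
grasp_force: 68.9
```

{"api": "step_arm", "payload": {"moves": [[1, 0, 0, 0, 0, 0, 0], [1, 0, 0, 0, 0, 0, 0], [1, 0, 0, 0, 0, 0, 0]]}}

```text
time_s: 10.05
position: [0.5756, -0.2012, 0.1168]
tcp_rot: [[0.201, 0.98, 0.001], [0.98, -0.201, -0.0], [-0.0, 0.001, -1.0]]
ft_force: [0.2, -0.5, -3.7]
gripper_width: 0.0128
grasp_force: 68.9
```

```bash
python3 go.py 0.573 -0.204 0.101 -0.204; python3 - <<'E'
from h import *
a=shot('top','top3')['color']; b=shot('side','side3')['color']
f=lambda im,x,y,w,h,W,H:cv2.resize(im[y:y+h,x:x+w,::-1],(W,H),interpolation=cv2.INTER_CUBIC)
cv2.imwrite('pics/crop3.png',np.hstack([f(a,285,170,60,70,400,467),f(b,250,195,80,93,400,467)]))
E
```

```text
shift [-0.006 -0.004  0.032] turn [0.001 0.001 0.002] t 10.05 w 0.0128 q7 0.4
```

View pics/crop3.png

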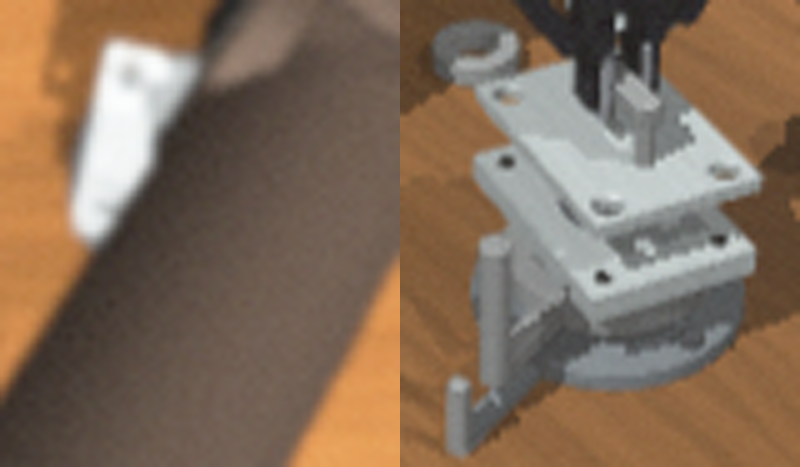

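```bash
cat > chk.py <<'E'
from h import *
from scipy.optimize import least_squares
def solve(c,pts,g,zfix=None):
    def P(q,l):
        k,n=np.cos(q[2]),np.sin(q[2]); return [q[0]+k*l[0]-n*l[1],q[1]+n*l[0]+k*l[1],q[3] if zfix is None else zfix]
    o=least_squares(lambda q:np.concatenate([proj(c,P(q,l))-p for l,p in pts]),g,x_scale=.01); return o.x,abs(o.fun).max()
a,b=.032,.052
A,B,C,D=(-a,b),(a,b),(a,-b),(-a,-b)   # A near-left hole, D near hole, C right hole in side view
E
python3 - <<'E'
from chk import *
s=load('side3'); k=lambda X,Y:(250+(X-400+.5)/5-.5,195+(Y+.5)*93/467-.5)
pl=[(A,k(509,95)),(D,k(607,206)),(C,k(725,170))]; th=[(A,k(507,161)),(D,k(603,277)),(C,k(719,240))]
g=[.573,-.204,-.204]
print('thread',solve(s,th,g,.064)); print('plate free',solve(s,pl,g+[.1]))
for z in(.099,.1025,.106): print(z,solve(s,pl,g,z))
t=load('top3'); u=(285+(130.5)*.15-.5,170+72.5*.15-.5)
print('top hole B', world(t,*u,.1025), world(t,285+130.5*.15-.5,u[1],.1))
E
```

```text
thread (array([ 0.57356759, -0.20441953, -0.20483504]), np.float64(0.11852704589782093))
plate free (array([ 0.57856109, -0.19985848, -0.19855543,  0.10073982]), np.float64(0.1274886527797321))
0.099 (array([ 0.58014048, -0.19803652, -0.19778407]), np.float64(0.1492326975211995))
0.1025 (array([ 0.57696331, -0.20170174, -0.19933955]), np.float64(0.15438963285114937))
0.106 (array([ 0.57378653, -0.20536687, -0.20090993]), np.float64(0.24305996647331085))
top hole B [ 0.62003629 -0.15561328  0.1025    ] [ 0.62037363 -0.15588868  0.1       ]
```

{"api": "step_arm", "payload": {"moves": [[1, -0.004, -0.004, 0.008, 0, 0, 0.005], [1, -0.007, -0.007, 0.016, 0, 0, 0.01], [1, -0.007, -0.007, 0.024, 0, 0, 0.01], [1, -0.007, -0.007, 0.03, 0, 0, 0.01], [1, -0.007, -0.007, 0.03, 0, 0, 0.01]]}}

```text
time_s: 10.57
position: [0.5705, -0.2036, 0.1005]
tcp_rot: [[0.206, 0.978, -0.001], [0.978, -0.206, 0.0], [0.0, -0.001, -1.0]]
ft_force: [-0.4, 1.2, -3.2]
gripper_width: 0.0127
grasp_force: 68.9
```

{"api": "step_arm", "payload": {"moves": [[1, 0, 0, 0, 0, 0, 0], [1, 0, 0, 0, 0, 0, 0], [1, 0, 0, 0, 0, 0, 0], [1, 0, 0, 0, 0, 0, 0], [1, 0, 0, 0, 0, 0, 0]]}}

```text
time_s: 10.98
position: [0.5711, -0.2038, 0.1014]
tcp_rot: [[0.206, 0.978, 0.0], [0.978, -0.206, 0.0], [0.0, 0.0, -1.0]]
ft_force: [-0.2, 0.4, -4.6]
gripper_width: 0.0124
grasp_force: 68.9
```

```bash
python3 - <<'E'
from h import *
a=shot('top','top4')['color']; b=shot('side','side4')['color']
f=lambda im,x,y,w,h,W,H:cv2.resize(im[y:y+h,x:x+w,::-1],(W,H),interpolation=cv2.INTER_CUBIC)
cv2.imwrite('pics/crop4.png',np.hstack([f(a,290,170,24,56,240,560),f(b,262,206,56,56,560,560)]))
E
```

```text
(no output)
```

View pics/crop4.png

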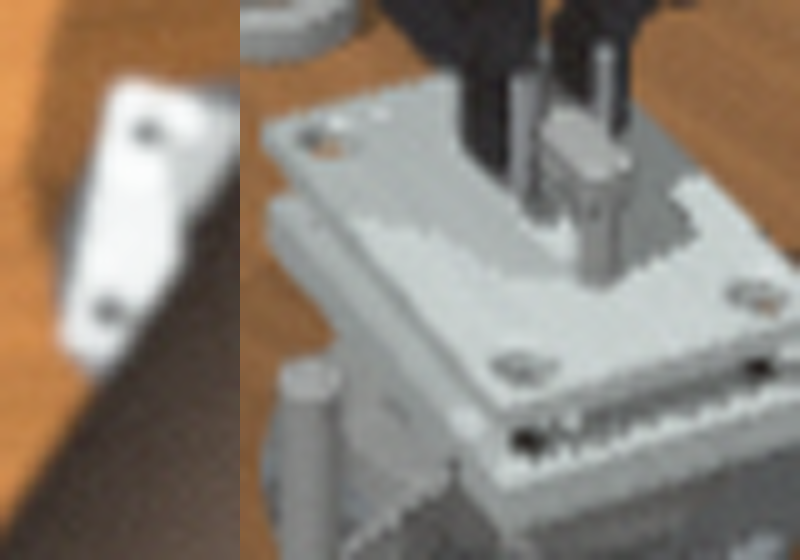

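The plate holes in the side crop are at (326,139), (524,368), (757,296). In the top crop they are at (148,131), (109,311), with the threads visible through them.

```bash
python3 - <<'E'
from chk import *
s=load('side4'); k=lambda X,Y:(262+(X-240+.5)/10-.5,206+(Y+.5)/10-.5)
pl=[(A,k(326,139)),(D,k(524,368)),(C,k(757,296))]; g=[.573,-.204,-.204]
print('free',solve(s,pl,g+[.087]))
for z in(.085,.087,.089): print(z,solve(s,pl,g,z))
t=load('top4'); tp=[(B,(290+14.85-.5,170+13.15-.5)),(A,(290+10.95-.5,170+31.15-.5))]
for z in(.085,.087,.089): print('top',z,solve(t,tp,g,z))
o=load('top0'); th=[(B,(283+148.5/7-.5,174+68.5/7-.5)),(A,(283+123.5/7-.5,174+192.5/7-.5))]
print('top thread',solve(o,th,g,.064))
E
```

```text
free (array([ 0.56921309, -0.20687499, -0.19999295,  0.08961928]), np.float64(0.1054427366588584))
0.085 (array([ 0.5732776 , -0.20216307, -0.19805276]), np.float64(0.21994694555323235))
0.087 (array([ 0.57151772, -0.2042032 , -0.19888985]), np.float64(0.17059384246053355))
0.089 (array([ 0.56975796, -0.2062433 , -0.19973144]), np.float64(0.12089970819886275))
top 0.085 (array([ 0.57263947, -0.20286777, -0.20693631]), np.float64(0.03707173825480936))
top 0.087 (array([ 0.57242995, -0.20265607, -0.20694977]), np.float64(0.051137675690995366))
top 0.089 (array([ 0.57222043, -0.20244437, -0.20696327]), np.float64(0.06524746176694407))
top thread (array([ 0.57381489, -0.20359751, -0.19250022]), np.float64(0.06633026422173316))
```

Residual error is about 1.5 mm and the underside is at about 0.079. One small correction, then settle.

{"api": "step_arm", "payload": {"moves": [[1, -0.001, 0.003, 0, 0, 0, 0], [1, -0.001, 0.003, 0, 0, 0, 0], [1, -0.001, 0.003, 0, 0, 0, 0], [1, -0.001, 0.003, 0, 0, 0, 0], [1, -0.001, 0.003, 0, 0, 0, 0]]}}

```text
time_s: 11.5
position: [0.5723, -0.2046, 0.1013]
tcp_rot: [[0.207, 0.978, -0.0], [0.978, -0.207, 0.0], [0.0, -0.0, -1.0]]
ft_force: [-0.2, -0.1, -3.9]
gripper_width: 0.0124
grasp_force: 69.0
```

{"api": "step_arm", "payload": {"moves": [[1, 0, 0, 0, 0, 0, 0], [1, 0, 0, 0, 0, 0, 0], [1, 0, 0, 0, 0, 0, 0], [1, 0, 0, 0, 0, 0, 0], [1, 0, 0, 0, 0, 0, 0]]}}

```text
time_s: 11.92
position: [0.5724, -0.2046, 0.1013]
tcp_rot: [[0.206, 0.978, 0.0], [0.978, -0.206, 0.0], [0.0, 0.0, -1.0]]
ft_force: [-0.2, 0.4, -4.5]
gripper_width: 0.0125
grasp_force: 69.0
```

```bash
python3 - <<'E'
from h import *
o=get_obs(); print(np.array(o['position']).round(4),np.abs(o['qd']).max(),o['grasp_force'])
a=shot('top','top5')['color']; b=shot('side','side5')['color']
f=lambda im,x,y,w,h,W,H:cv2.resize(im[y:y+h,x:x+w,::-1],(W,H),interpolation=cv2.INTER_CUBIC)
cv2.imwrite('pics/crop5.png',np.hstack([f(a,290,170,24,56,240,560),f(b,262,206,56,56,560,560)]))
E
```

```text
[ 0.5724 -0.2046  0.1013] 0.0018568004933254055 68.98346900939941
```

View pics/crop5.png

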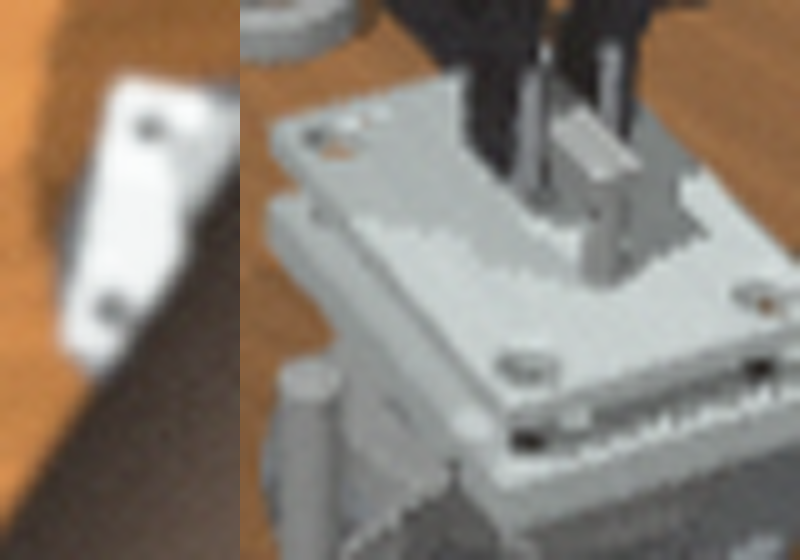

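The plate hole at (528,368) sits straight above its thread at (530,440), and the plate is steady. Handing in.

```bash
python3 -c "
from station import *
print(hand_in())"
```

```text
the job is handed in; nothing more can be done
None
```

I handed the job in, and no verdict came back: the collar was within about 0.03 rad of its locked mark, and the plate was held level about 15 mm above the housing, holes within an estimated 1–2 mm of the threads.

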